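# Fit the strut spacer, then tip the nut tote and hold it

## Robot

A 6-joint arm with a two-finger parallel gripper is mounted at the origin on the work surface. World frame = base frame: x ahead of the robot, y to its left, z up, the work surface at z = 0. Lengths are in m, angles in rad, forces in N, time in s.
With the tool pointing down it reaches from about 0.35 to 0.85 m from the base axis. Payload 8.1 kg.
Tool frame: the origin (TCP) lies at the very end of the fingers, on their centre line; the grasp point (between the pads) lies robot.grip_point_offset behind it (robot.grip_point_offset is the distance from the TCP to the grasp point, in m); z points along the fingers, y is the line along which they close (so a half turn about z gives the same grasp; the last joint's range is limited). The gripper opens to 93 mm and grips with 3 to 60 N. Pads are 15 mm wide; open, the fingers measure 128 mm over their backs; the gripper's body (75 mm by 188 mm) begins 65 mm behind the grasp point.
Start: joints at [1.09, 0.13, 1.488, -0, 1.523, -0.085], TCP at [0.231, 0.554, 0.219] pointing down, gripper open.
Joint ranges: [-2.96, 2.96], [-0.89, 2.26], [0.02, 2.5], [-1.34, 4.48], [0, 2.73], [-2.66, 2.66]. Speed limits (rad/s): [2.39, 2.39, 2.79, 3.14, 3.14, 3.14].

## Interface

Orientations are given as a rotation vector (axis times angle).
In Python, from plant import robot, eyes gives the robot as it stands. The module is installed in compiled form; this text tells all that it offers.
- The arm moves only by the tool apply_moves, never from a script. Its argument "steps" is one flat list of numbers, 7 for each row, row after row: the shift along the tool's x, y, z in units of 30 mm (1.0 is 30 mm), then the turn, a rotation vector about the tool's x, y, z in units of 6 degrees (1.0 is 6 degrees), then the opening in per cent of the stroke, from 0 (shut) to 100 (fully open). In form: [dx, dy, dz, ax, ay, az, fingers, dx, dy, dz, ax, ay, az, fingers, ...]. A call has 1 to 12 rows; each row shifts and turns the commanded pose from where the row before left it, along the tool's axes as they then stand; what a row does not reach is not made up. A row lasts 1/12 s, in which the tool goes at most 41.7 mm and 7.16 degrees, less where a joint would pass 70% of its speed; a pose out of reach is approached as far as the arm can. A call is refused whole if a number of a shift passes 1 or a number of a turn 1, either way. A call with a gripper value outside its range is refused whole. The fingers move at their own pace and stop on an object; "grip_force" is the grip in N (left out, the last holds). Time passes only in rows, so rows that do not move let the fingers close. It gives the time, the measured TCP pose, the force, the opening and the grip force at its end, in the units of the state.
- robot.read_state(): the state, without advancing time (a new reading comes with each control period).
- eyes.read_camera(name): name is "scene" or "side" or "wrist"; returns the picture (384x512x3 uint8, red, green, blue); there is no depth.
- eyes.calibration(name): a dict with "K" (3x3 intrinsics, pixels), "k1" (the pictures are not rectified: a ray, as slopes to the right and down, at radius r is drawn at 1 + k1 r^2 times it, then the intrinsics apply), "R" (3x3) and "t" (3): a world point X has camera coordinates R X + t. Camera axes: x right, y down, z forward; pixel columns grow to the right and rows downward; lengths in m; the calibration is good to about 2 mm. A picture is of the moment at which its call begins: read the wrist's pose just before it. calibration takes no time and is no camera call; for the wrist camera it gives the pose at the moment of the call.
- robot.close_job(): hands the job in; it is judged then, once.
Trained networks look in the newest picture that a camera, given by its name, has taken for a name from the list of things; names that differ only in an ending like _2 or _b are one class to them, and where a whole thing is asked for, a point or a joint stands for the part that bears it (a point fixed in the world has none). Each returns a list of dicts, best first, with "conf" (0 to 1); they miss things now and then, are a little off and sometimes report something else, mostly with a low value. They report only what shows in the picture. A call takes as long as a camera call. They do not tell look-alikes from the thing itself.
- eyes.search_frame(camera, thing): "rect" ([left, top, width, height] in pixels, round what is visible of it).
- eyes.place_of(camera, thing): "xy" ([column, row] in pixels: a listed point, or the origin of a listed thing).
The state is a dict: "t": time; "q": joint angles; "dq": joint speeds; "joint_torque": joint torques, N m; "tool_pos": TCP position; "orientation": TCP orientation; "force": force on the tool from outside, world axes, zero at the start; "wrist_torque": the same for the moment, N m; "opening": finger opening in m; "gripper_force": force on a finger pad.
Only numpy, scipy, OpenCV 4.12 (cv2) and the standard library are available. Lean on these libraries where they do the work, as an engineer would, in place of code of your own. Each camera call takes 0.05 s, during which the arm holds its last target. There are 200 camera calls.

## Task

Take the loose aluminium ring spacer and lower it over the three studs of the strut mount until it lies flush on the mount's face, then let go of it. Then grip the small blue tote by its rim and tip it up so that all six flange nuts slide into the tote's corner nearest the strut mount, without spilling any. Finish while still holding the tote tipped and steady like that, propped on nothing but the counter, so that I can pick the nuts out; leave the other goods on the counter where they are.

Things in the scene. Friction and masses are not known exactly. Their poses are not given: they have to be found in the camera images.
- mount: Strut top mount, fixed to the counter: a dark steel fitting plate 150 x 150 x 6 mm, on it a round black rubber body (116 mm across), on that a grey steel face ring, outer diameter 128 mm, inner 72 mm, its flat top 46 mm above the counter; three upright studs on the face (see mount_face). Origin: centre of the underside, on the counter; z up.
- mount_face (a point): Centre of the mount's face plane; axes as the mount's. Three steel studs, 10 mm in diameter, stand on the face 50 mm from this point, 120 degrees apart, the first on the +x axis; they rise 32 mm above the face, the last 6 mm tapering to 5 mm. Within the ring's 72 mm bore is a recess at least 10 mm deep.
- spacer: Loose aluminium ring spacer lying flat on the counter: outer diameter 128 mm, bore 72 mm (ring 28 mm wide), 18 mm thick, about 0.3 kg. Three through holes, 14 mm in diameter, 50 mm from the centre, 120 degrees apart, the first on its +x axis; solid between the holes. Origin: centre of the underside; z up.
- tote: Small open blue plastic tote: 190 mm (its x) by 150 mm (y), 72 mm high, walls and floor 4 mm (inside 182 x 142 mm). Round the top an outward rim band: wall and rim together 10 mm thick over the top 14 mm (202 x 162 mm over the rim). About 0.32 kg empty, weight in the middle. Origin: centre of the underside; z up. It stands right of the mount (mount at y > 0) or left of it (mount at y < 0).
- corner_a (a point): Inside corner of the tote at its +x, +y end, on the inner floor (91, 71, 4 mm from the tote's origin). It is the corner nearest the mount when the mount is at y > 0.
- corner_b (a point): Inside corner of the tote at its -x, -y end, on the inner floor (-91, -71, 4 mm from the tote's origin). It is the corner nearest the mount when the mount is at y < 0.
- nut1: Steel flange nut loose in the tote: flange 20 mm across, hexagon above it, 11 mm high in all, 15 g. Origin: centre of its underside. Nuts slide on the tote's floor from a slope of about 15 degrees, and along its walls into the corner from about 30 degrees.
- nut2: Steel flange nut loose in the tote: flange 20 mm across, hexagon above it, 11 mm high in all, 15 g. Origin: centre of its underside. Nuts slide on the tote's floor from a slope of about 15 degrees, and along its walls into the corner from about 30 degrees.
- nut3: Steel flange nut loose in the tote: flange 20 mm across, hexagon above it, 11 mm high in all, 15 g. Origin: centre of its underside. Nuts slide on the tote's floor from a slope of about 15 degrees, and along its walls into the corner from about 30 degrees.
- nut4: Steel flange nut loose in the tote: flange 20 mm across, hexagon above it, 11 mm high in all, 15 g. Origin: centre of its underside. Nuts slide on the tote's floor from a slope of about 15 degrees, and along its walls into the corner from about 30 degrees.
- nut5: Steel flange nut loose in the tote: flange 20 mm across, hexagon above it, 11 mm high in all, 15 g. Origin: centre of its underside. Nuts slide on the tote's floor from a slope of about 15 degrees, and along its walls into the corner from about 30 degrees.
- nut6: Steel flange nut loose in the tote: flange 20 mm across, hexagon above it, 11 mm high in all, 15 g. Origin: centre of its underside. Nuts slide on the tote's floor from a slope of about 15 degrees, and along its walls into the corner from about 30 degrees.
- carton: Bystander: small bulb carton, 70 x 45 x 40 mm high. Origin: centre of the underside.
- wrench: Bystander: steel wrench lying flat, 160 mm long along its x. Origin near its middle.
- tin: Bystander: filler tin, 86 mm across, 74 mm high. Origin: centre of the underside.
- spray: Bystander: spray can, 52 mm across, 190 mm high. Origin: centre of the underside.
- additive: Bystander: additive bottle, 48 mm across, 150 mm high. Origin: centre of the underside.
- tape: Bystander: roll of masking tape lying flat, 96 mm across, 25 mm high. Origin: centre of the underside.
Mind the look-alikes: they are no part of the job. Several things have the shape of the spacer; the one meant has the colours described above.

How it is judged:
On the way, in this order (a step that is already met when the one before it is completed fails the run):
1. the spacer, in the gripper, is lowered round the studs to within 12 mm of the mount's face (horizontal distance between spacer and mount below 0.006 m and z of spacer in the frame of mount_face below 0.012 m and contact force between the fingers and spacer above 1 N), for 0.05 s.
2. the spacer lies flush on the mount's face, studs through its holes, let go (horizontal distance between spacer and mount below 0.004 m and z of spacer in the frame of mount_face below 0.0025 m and angle between spacer's own z axis and vertical below 0.035 rad and contact force between the fingers and spacer below 0.1 N), for 0.2 s.
At the end, for the whole second after the job is handed in: Spacer flush on the mount (within 4 mm of centre, 2.5 mm of the face, 2 degrees of level), let go; tote gripped, still, tilted 17 to 54 degrees, touching neither mount, spacer nor bystanders; all six nuts at rest in it within 95 mm of the inside corner nearest the mount (all of step 2 and ((world y of mount above 0 m and distance between each of nut1, nut2, nut3, nut4, nut5, nut6 and corner_a below 0.095 m) or (world y of mount below 0 m and distance between each of nut1, nut2, nut3, nut4, nut5, nut6 and corner_b below 0.095 m)) and angle between tote's own z axis and vertical between 0.3 and 0.95 rad and contact force between the fingers and tote above 2 N and linear speed of tote below 0.02 m/s and angular speed of tote below 0.1 rad/s and linear speed of each of nut1, nut2, nut3, nut4, nut5, nut6 below 0.03 m/s and contact force between tote and mount below 0.3 N and contact force between tote and spacer below 0.3 N and contact force between tote and carton below 0.3 N and contact force between tote and wrench below 0.3 N and contact force between tote and tin below 0.3 N and contact force between tote and spray below 0.3 N and contact force between tote and additive below 0.3 N and contact force between tote and tape below 0.3 N); the arm keeps its last pose, push and grip.
It fails at once if a nut leaves the tote (distance between any of nut1, nut2, nut3, nut4, nut5, nut6 and tote above 0.16 m or z of any of nut1, nut2, nut3, nut4, nut5, nut6 in the frame of tote above 0.09 m or z of any of nut1, nut2, nut3, nut4, nut5, nut6 in the frame of tote below -0.02 m).
It fails at once if a bystander is shifted more than 30 mm or knocked over (distance of any of carton, wrench, tin, spray, additive, tape from where it was at the start of the episode above 0.03 m or angle between any of carton, wrench, tin, spray, additive, tape's own z axis and vertical above 0.5 rad).
It also fails if it takes over 54 s, if anything falls off the work surface, if the arm or the gripper's body presses on something with over 40 N, if the wrist force passes 120 N, or if a joint passes its speed limit or range.

## Working session

There is one attempt and no reset: what is moved stays moved. The work goes in short steps, Python scripts to look and compute and a tool call to move; the robot and the scene stay as the last step left them, time stands still between calls to the robot, and variables do not carry over. Pictures are saved under pics/ and viewed, at most 11 in all, crops included, and the job is handed in when it is done.

Besides the shell and the picture viewer there is one more tool, called after "Request:" by a JSON object that holds its "fn" and its "kwargs", one argument or row to a line. apply_moves: Moves the arm, as the interface text tells. Its arguments: {"type":"object","properties":{"steps":{"type":"array"},"grip_force":{"type":"number"}},"required":["steps"]}

```bash
mkdir -p pics
cat > h.py <<'E'
import numpy as np, cv2
from scipy.spatial.transform import Rotation as Ro
from plant import robot, eyes
def ray(c,px):
    K=np.array(c["K"]);d=(np.array(px,float)-K[:2,2])/[K[0,0],K[1,1]]
    u=d.copy()
    for _ in range(20): u=d/(1+c["k1"]*(u@u))
    R=np.array(c["R"]);t=np.array(c["t"])
    return -R.T@t, R.T@np.r_[u,1]
def at_z(c,px,z):
    o,d=ray(c,px); return o+d*(z-o[2])/d[2]
def proj(c,X):
    x=np.array(c["R"])@np.array(X,float)+np.array(c["t"]);u=x[:2]/x[2];u=u*(1+c["k1"]*(u@u))
    K=np.array(c["K"]);return u*[K[0,0],K[1,1]]+K[:2,2]
def grab(n,f):
    im=eyes.read_camera(n);cv2.imwrite(f"pics/{f}.png",im[:,:,::-1]);return im
E
python3 - <<'E'
from h import *
s=robot.read_state();print(s,robot.grip_point_offset)
a=grab("scene","scene0");b=grab("side","side0")
import json
for n in("scene","side","wrist"):
    c=eyes.calibration(n);print(n,np.round(ray(c,[256,192]),3).tolist(),c["K"][0][0])
c=eyes.calibration("scene")
for n,z in [("mount_face",.046),("spacer",0),("tote",0),("corner_a",.004),("corner_b",.004)]:
    for r in eyes.place_of("scene",n): print(n,r,np.round(at_z(c,r["xy"],z),3))
E
```

```text
{'t': 0.0, 'q': array([ 1.08961717e+00,  1.31149295e-01,  1.48926848e+00, -1.87255142e-05,
        1.52297180e+00, -8.54188207e-02]), 'dq': array([-3.55129452e-04,  1.76486380e-03,  1.68402919e-03,  1.98890883e-05,
        9.22725023e-04,  4.06962559e-04]), 'joint_torque': array([-1.22044865e-03, -5.59834063e+01, -4.91766465e+01,  7.67574599e-02,
        3.52710800e-02, -8.87598389e-05]), 'tool_pos': array([0.23104383, 0.55312878, 0.21760046]), 'orientation': array([-6.17512965e-01, -3.07981037e+00,  2.71787037e-03]), 'force': array([ 0.64127804, -0.38912738,  0.12397574]), 'wrist_torque': array([ 0.04415282, -0.00906461,  0.02635637]), 'gripper_force': 0.0, 'opening': 0.09278838351476283} 0.0188
scene [[1.09, 0.676, 0.692], [-0.511, -0.628, -0.587]] 365.27273121835196
side [[0.326, -0.543, 0.744], [0.248, 0.59, -0.768]] 355.2571136352105
wrist [[0.169, 0.578, 0.383], [0.225, -0.1, -0.969]] 286.26618145485435
mount_face {'xy': [320.7, 233.0], 'conf': 0.85} [0.508 0.231 0.046]
spacer {'xy': [170.5, 247.3], 'conf': 0.71} [ 0.823 -0.009  0.   ]
spacer {'xy': [248.0, 226.6], 'conf': 0.63} [0.61  0.052 0.   ]
spacer {'xy': [376.9, 217.7], 'conf': 0.62} [0.285 0.257 0.   ]
tote {'xy': [216.8, 168.0], 'conf': 0.95} [ 0.506 -0.263  0.   ]
tote {'xy': [217.8, 185.4], 'conf': 0.23} [ 0.564 -0.171  0.   ]
corner_a {'xy': [218.8, 182.3], 'conf': 0.86} [ 0.554 -0.179  0.004]
corner_a {'xy': [207.9, 150.4], 'conf': 0.77} [ 0.467 -0.383  0.004]
corner_a {'xy': [155.7, 205.6], 'conf': 0.22} [ 0.775 -0.192  0.004]
corner_b {'xy': [218.8, 182.3], 'conf': 0.86} [ 0.554 -0.179  0.004]
corner_b {'xy': [207.9, 150.4], 'conf': 0.77} [ 0.467 -0.383  0.004]
corner_b {'xy': [155.7, 205.6], 'conf': 0.22} [ 0.775 -0.192  0.004]
```

View pics/scene0.png

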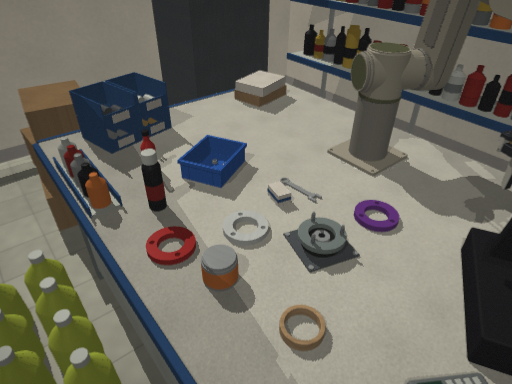

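View pics/side0.png

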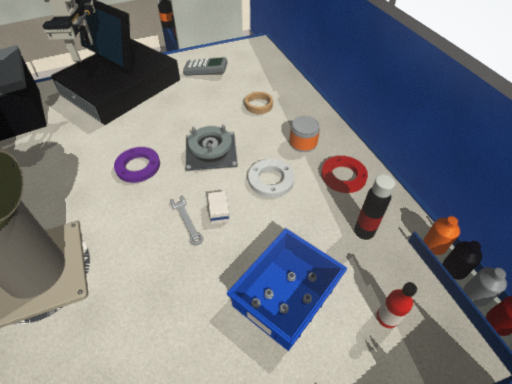

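Ring look-alikes: red (scene 171,245), silver (246,227), purple (377,215) and tan tape (302,326). The silver one at (246,227) fits the description. The mount is at about (320,235), so y > 0, and the tote is at (213,160) holding the nuts. That makes corner_a the target.

```bash
cat >> h.py <<'E'
from scipy.linalg import logm,expm
def pose():
    s=robot.read_state();return np.array(s["tool_pos"]),Ro.from_rotvec(s["orientation"]).as_matrix()
def plan(p1,R1,n=None,p0=None,R0=None):
    if p0 is None:p0,R0=pose()
    T=lambda p,R:np.block([[R,np.array(p,float)[:,None]],[np.zeros((1,3)),1]])
    L=np.real(logm(np.linalg.inv(T(p0,R0))@T(p1,R1)))
    k=1
    while n is None or k==n or k<n:
        k=n or k
        S=expm(L/k);v=np.r_[S[:3,3]/.03,Ro.from_matrix(S[:3,:3]).as_rotvec(degrees=True)/6]
        if n or abs(v).max()<=.95:break
        k+=1
    print("rows",k,np.round(v,3).tolist());return v
def down(yaw):  # tool z down, tool y (closing) at world angle yaw
    y=np.array([np.cos(yaw),np.sin(yaw),0]);z=np.array([0,0,-1.]);return np.c_[np.cross(y,z),y,z]
E
python3 - <<'E'
from h import *
c=eyes.calibration("side")
im=cv2.imread("pics/scene0.png");cv2.imwrite("pics/crop0.png",cv2.resize(im[190:280,140:360],None,fx=3.5,fy=3.5,interpolation=3))
eyes.read_camera("side")
for n,z in [("mount_face",.046),("spacer",0),("tote",0),("corner_a",.004),("tin",0),("spray",0),("additive",0),("carton",0),("wrench",0)]:
    for r in eyes.place_of("side",n)[:4]: print(n,r,np.round(at_z(c,r["xy"],z),3))
p,R=pose();print(np.round(R,3))
w=eyes.calibration("wrist");print("cam in tool",R.T@(ray(w,[256,192])[0]-p),R.T@ray(w,[256,192])[1])
for yaw in (0,np.pi/2,-np.pi/2,np.pi):
    R1=down(yaw); print(yaw,R1[:,0]); plan([.53,.12,.25],R1)
E
```

```text
mount_face {'xy': [208.9, 141.2], 'conf': 0.67} [0.499 0.223 0.046]
spacer {'xy': [136.7, 164.6], 'conf': 0.97} [ 0.284  0.258 -0.   ]
spacer {'xy': [270.5, 178.7], 'conf': 0.8} [0.623 0.057 0.   ]
tote {'xy': [290.6, 292.8], 'conf': 0.61} [ 0.525 -0.269  0.   ]
tote {'xy': [307.4, 299.1], 'conf': 0.52} [ 0.553 -0.297  0.   ]
corner_a {'xy': [286.1, 251.7], 'conf': 0.91} [ 0.56  -0.173  0.004]
corner_a {'xy': [288.1, 348.8], 'conf': 0.86} [ 0.467 -0.376  0.004]
spray {'xy': [367.8, 231.7], 'conf': 0.7} [ 0.776 -0.199  0.   ]
additive {'xy': [388.4, 315.7], 'conf': 0.86} [ 0.695 -0.399  0.   ]
carton {'xy': [220.6, 213.5], 'conf': 0.77} [ 0.453 -0.004  0.   ]
wrench {'xy': [186.2, 217.6], 'conf': 0.73} [0.367 0.018 0.   ]
[[-0.923  0.386  0.   ]
 [ 0.386  0.923  0.   ]
 [ 0.     0.    -1.   ]]
cam in tool [ 0.06699454 -0.00092565 -0.16540608] [-0.24614538 -0.00427572  0.96923405]
0 [-0.  1.  0.]
rows 20 [-0.93, -0.013, -0.052, 0.0, -0.0, 0.561]
1.5707963267948966 [-1.000000e+00  6.123234e-17  0.000000e+00]
rows 14 [-0.919, -0.865, -0.075, 0.0, -0.0, -0.27]
-1.5707963267948966 [1.000000e+00 6.123234e-17 0.000000e+00]
rows 28 [-0.641, 0.599, -0.037, -0.0, -0.0, 0.936]
3.141592653589793 [-1.2246468e-16 -1.0000000e+00 -0.0000000e+00]
rows 22 [-0.057, -0.941, -0.048, 0.0, 0.0, -0.854]
```

View pics/crop0.png

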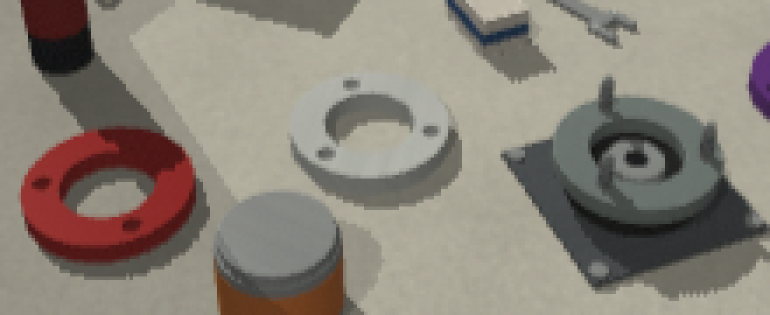

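The crop shows the silver ring with its three holes (crop px 373,125), beside the red look-alike and the mount with its studs. I'll move to a viewing pose above both.

Request:
{"fn": "apply_moves", "kwargs": {
  "steps": [-0.9,-0.85,-0.07,0,0,-0.27,100,-0.9,-0.85,-0.07,0,0,-0.27,100,-0.9,-0.85,-0.07,0,0,-0.27,100,-0.9,-0.85,-0.07,0,0,-0.27,100,-0.9,-0.85,-0.07,0,0,-0.27,100,-0.9,-0.85,-0.07,0,0,-0.27,100,-0.9,-0.85,-0.07,0,0,-0.27,100,-0.9,-0.85,-0.07,0,0,-0.27,100,-0.9,-0.85,-0.07,0,0,-0.27,100,-0.9,-0.85,-0.07,0,0,-0.27,100,-0.9,-0.85,-0.07,0,0,-0.27,100,-0.9,-0.85,-0.07,0,0,-0.27,100]
}}

```text
t: 1.85
tool_pos: [0.4729, 0.1794, 0.2443]
orientation: [0.087, 3.14, 0.0]
force: [1.0, 1.1, -0.1]
opening: 0.093
gripper_force: 0.0
```

Request:
{"fn": "apply_moves", "kwargs": {
  "steps": [-0.9,-0.85,-0.07,0,0,-0.27,100,-0.9,-0.85,-0.07,0,0,-0.27,100,0,0,0,0,0,0,100,0,0,0,0,0,0,100]
}}

```text
t: 2.18
tool_pos: [0.5247, 0.1262, 0.2478]
orientation: [-0.005, -3.141, 0.0]
force: [-1.4, 0.8, 0.2]
opening: 0.0932
gripper_force: 0.0
```

Run:
```python
from h import *
s=robot.read_state();print(s["tool_pos"],s["orientation"],s["t"],s["q"])
c=eyes.calibration("wrist");im=grab("wrist","w1")
for n,z in [("mount_face",.046),("spacer",0),("carton",0),("wrench",0),("tin",0)]:
    for r in eyes.place_of("wrist",n)[:4]: print(n,r,np.round(at_z(c,r["xy"],z),3))
```

```text
[0.52469087 0.12622889 0.24780063] [-5.35903493e-03 -3.14111999e+00  7.13455153e-05] 2.1833 [ 1.41058645e-01 -4.33540902e-02  1.61414244e+00  2.16361666e-05
  1.57127410e+00 -1.42632550e+00]
mount_face {'xy': [338.7, 155.9], 'conf': 0.9} [0.503 0.23  0.046]
spacer {'xy': [176.1, 336.1], 'conf': 0.62} [ 0.815 -0.014  0.   ]
carton {'xy': [168.8, 115.9], 'conf': 0.87} [0.452 0.002 0.   ]
wrench {'xy': [168.2, 47.6], 'conf': 0.83} [0.364 0.008 0.   ]
tin {'xy': [273.9, 316.8], 'conf': 0.56} [0.777 0.152 0.   ]
```

View pics/w1.png

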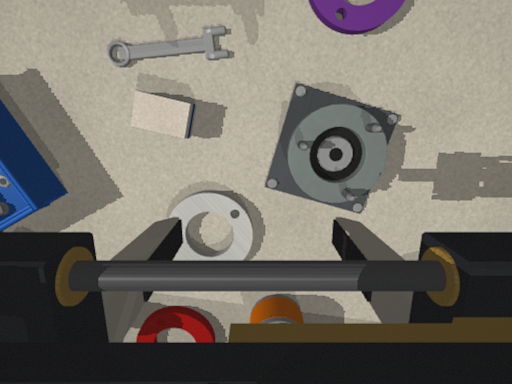

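The wrist view shows the mount with studs near (303,145), (376,127) and (350,195). The silver spacer at (212,228) is partly hidden by the fingers, so I'll shift forward to clear it.

Request:
{"fn": "apply_moves", "kwargs": {
  "steps": [-1,-0.3,0,0,0,0,100,-1,-0.3,0,0,0,0,100,-1,-0.3,0,0,0,0,100,-1,-0.3,0,0,0,0,100,0,0,0,0,0,0,100,0,0,0,0,0,0,100]
}}

```text
t: 2.98
tool_pos: [0.6439, 0.0921, 0.2464]
orientation: [0.0, -3.139, 0.0]
force: [-0.6, 0.3, -0.0]
opening: 0.0929
gripper_force: 0.0
```

Run:
```python
from h import *
s=robot.read_state();print(s["tool_pos"],s["orientation"],s["t"])
c=eyes.calibration("wrist");im=grab("wrist","w2")
np.savez("w2.npz",**{k:np.array(v) for k,v in c.items()})
g=cv2.cvtColor(im,cv2.COLOR_RGB2HSV)
for n,z in [("mount_face",.046),("spacer",0)]:
    for r in eyes.place_of("wrist",n)[:4]: print(n,r,np.round(at_z(c,r["xy"],z),3))
# overhead rectified maps at z=.018 (spacer top) and z=.046
def ortho(z,cx,cy,h,px=.0005):
    n=int(2*h/px);m=np.zeros((n,n,2),np.float32)
    for i in range(n):
        for j in range(n): m[i,j]=proj(c,[cx-h+i*px,cy-h+j*px,z])
    return cv2.remap(im,m[...,0],m[...,1],cv2.INTER_CUBIC)
A=ortho(.018,.615,.055,.1);B=ortho(.046,.503,.227,.1)
cv2.imwrite("pics/ortho.png",np.hstack([A,B])[:,:,::-1])
```

```text
[0.64394057 0.09211421 0.24635361] [ 1.29266376e-04 -3.13903821e+00  1.29186033e-04] 2.9833
mount_face {'xy': [375.2, 58.4], 'conf': 0.77} [0.506 0.231 0.046]
spacer {'xy': [374.6, 57.2], 'conf': 0.7} [0.496 0.247 0.   ]
```

View pics/ortho.png

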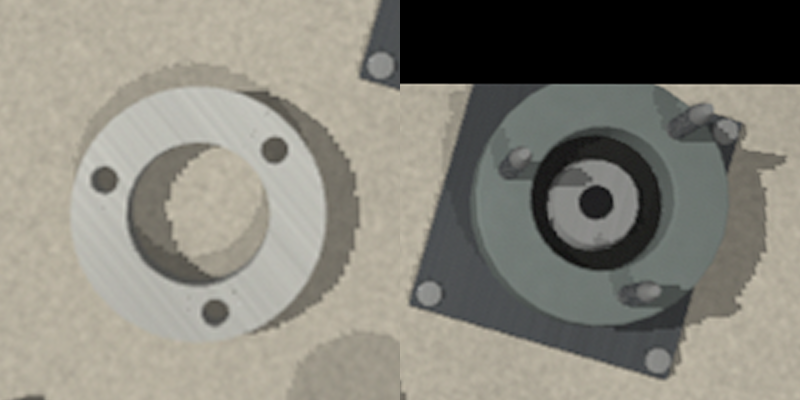

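Left half: the spacer's centre is at (198,214), with holes at (104,180), (275,150) and (215,312). That gives a centre of about (0.622, 0.054) and hole phase 10°. Right half: the mount's face centre is at about (599,198), and the stud phase is about 13.6°. I'll take the second mount look with the same camera offset so that calibration errors cancel.

Request:
{"fn": "apply_moves", "kwargs": {
  "steps": [0.65,0.95,0,0,0,0,100,0.65,0.95,0,0,0,0,100,0.65,0.95,0,0,0,0,100,0.65,0.95,0,0,0,0,100,0.65,0.95,0,0,0,0,100,0.65,0.95,0,0,0,0,100,0,0,0,0,0,0,100,0,0,0,0,0,0,100,0,0,0,0,0,0,100]
}}

```text
t: 3.88
tool_pos: [0.5264, 0.2631, 0.249]
orientation: [-0.002, 3.14, 0.0]
force: [0.9, -0.4, 0.5]
opening: 0.0926
gripper_force: 0.0
```

```bash
cat >> h.py <<'E'
def ortho(c,im,z,cx,cy,h,px=.0005):
    n=int(2*h/px);m=np.zeros((n,n,2),np.float32)
    for i in range(n):
        for j in range(n): m[i,j]=proj(c,[cx-h+i*px,cy-h+j*px,z])
    return cv2.remap(im,m[...,0],m[...,1],cv2.INTER_CUBIC)
E
python3 - <<'E'
from h import *
s=robot.read_state();print(s["tool_pos"],s["orientation"],s["t"])
c=eyes.calibration("wrist");im=grab("wrist","w3")
A=ortho(c,im,.046,.502,.227,.1);B=ortho(c,im,.078,.502,.227,.1)
cv2.imwrite("pics/ortho2.png",np.hstack([A,B])[:,:,::-1])
E
```

```text
[0.52638688 0.26305503 0.24902679] [-2.38883159e-03  3.13989645e+00  3.05195684e-04] 3.8833
```

View pics/ortho2.png

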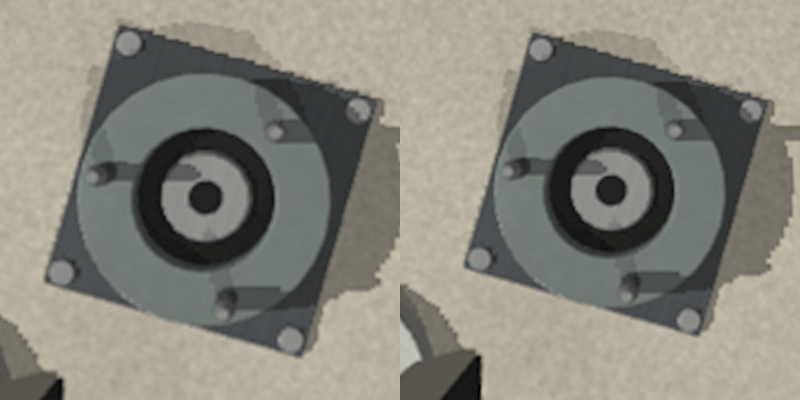

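Second measure: mount face centre at (203,199) px, about (0.502, 0.229), with stud phase 13.3°. This agrees with the first look to 2 mm. I'll grasp the spacer at its 70° side, between holes.

Run:
```python
from h import *
R1=down(np.radians(70));p=[.6391,.1010,.06];plan(p,R1);plan([.6391,.1010,.0015],R1,2,p,R1)
```

```text
rows 7 [-0.646, -0.684, 0.899, 0.0, 0.002, 0.477]
rows 2 [0.0, -0.0, 0.975, 0.0, 0.0, -0.0]
```

Request:
{"fn": "apply_moves", "kwargs": {
  "steps": [-0.646,-0.684,0.9,0,0,0.477,65,-0.646,-0.684,0.9,0,0,0.477,65,-0.646,-0.684,0.9,0,0,0.477,65,-0.646,-0.684,0.9,0,0,0.477,65,-0.646,-0.684,0.9,0,0,0.477,65,-0.646,-0.684,0.9,0,0,0.477,65,-0.646,-0.684,0.9,0,0,0.477,65,0,0,0,0,0,0,65,0,0,0,0,0,0,65,0,0,0,0,0,0,65]
}}

```text
t: 4.77
tool_pos: [0.6393, 0.1005, 0.0594]
orientation: [0.549, 3.093, 0.0]
force: [0.5, 0.3, 0.6]
opening: 0.0604
gripper_force: 0.0
```

Run:
```python
from h import *
p,R=pose();print(p);plan([.6391,.1010,.002],down(np.radians(70)),4)
```

```text
[0.63928193 0.10047202 0.0593929 ]
rows 4 [0.003, 0.004, 0.478, 0.001, -0.0, -0.005]
```

Request:
{"fn": "apply_moves", "kwargs": {
  "steps": [0,0.01,0.5,0,0,0,65,0,0,0.5,0,0,0,65,0,0,0.5,0,0,0,65,0,0,0.4,0,0,0,65,0,0,0,0,0,0,65,0,0,0,0,0,0,20,0,0,0,0,0,0,20,0,0,0,0,0,0,20,0,0,0,0,0,0,20,0,0,0,0,0,0,20,0,0,0,0,0,0,20],
  "grip_force": 40
}}

```text
t: 5.68
tool_pos: [0.6389, 0.1017, 0.0019]
orientation: [-0.546, -3.094, 0.0]
force: [0.1, 0.3, -2.2]
opening: 0.0275
gripper_force: 38.2
```

Run:
```python
from h import *
p,R=pose();y=R[:,1];print(np.degrees(np.arctan2(y[1],y[0])))
a=np.radians(73.4);q=np.array([.502+.05*np.cos(a),.2287+.05*np.sin(a),.1]);p1=p+[0,0,.098]
plan(q,down(a),None,p1,R)
```

```text
69.97351008662676
rows 7 [0.819, 0.604, -0.001, -0.0, -0.0, -0.082]
```

Request:
{"fn": "apply_moves", "kwargs": {
  "steps": [0,0,-0.4,0,0,0,20,0,0,-0.8,0,0,0,20,0,0,-1,0,0,0,20,0,0,-1,0,0,0,20,0,0,-0.1,0,0,0,20,0,0,0,0,0,0,20]
}}

```text
t: 6.18
tool_pos: [0.6412, 0.1019, 0.1046]
orientation: [0.545, 3.088, 0.002]
force: [-0.4, -0.3, -3.8]
opening: 0.0276
gripper_force: 38.4
```

Request:
{"fn": "apply_moves", "kwargs": {
  "steps": [0.819,0.604,0,0,0,-0.082,20,0.819,0.604,0,0,0,-0.082,20,0.819,0.604,0,0,0,-0.082,20,0.819,0.604,0,0,0,-0.082,20,0.819,0.604,0,0,0,-0.082,20,0.819,0.604,0,0,0,-0.082,20,0.819,0.604,0,0,0,-0.082,20,0,0,0,0,0,0,20,0,0,0,0,0,0,20,0,0,0,0,0,0,20,0,0,0,0,0,0,20]
}}

```text
t: 7.1
tool_pos: [0.5163, 0.2755, 0.1]
orientation: [-0.454, -3.107, 0.002]
force: [0.1, -0.4, -4.1]
opening: 0.0273
gripper_force: 41.2
```

Run:
```python
from h import *
s=robot.read_state();p,R=pose();print(p,s["force"],s["wrist_torque"],np.degrees(np.arctan2(R[1,1],R[0,1])),R[:,2])
c=eyes.calibration("wrist");im=grab("wrist","w4")
np.savez("w4.npz",**{k:np.array(v) for k,v in c.items()})
zt=p[2]-.0019+.018
A=ortho(c,im,zt,.502,.2287,.1)
b=eyes.calibration("side");im2=grab("side","s4")
print(proj(b,[.502,.2287,.09]),proj(c,[.502,.2287,.1]))
u,v=proj(b,[.502,.2287,.08]).astype(int)
cr=cv2.resize(im2[v-45:v+45,u-45:u+45],(400,400),interpolation=cv2.INTER_CUBIC)
cv2.imwrite("pics/o4.png",np.hstack([A,cr])[:,:,::-1])
```

```text
[0.51634969 0.27554119 0.09996146] [ 0.12783126 -0.43914722 -4.13074187] [ 0.17449119 -0.0809403  -0.00531579] 73.36122564216159 [-1.27091819e-03 -9.64610312e-04 -9.99998727e-01]
[207.85941363 127.96491653] [179.38442926 230.94384548]
```

View pics/o4.png

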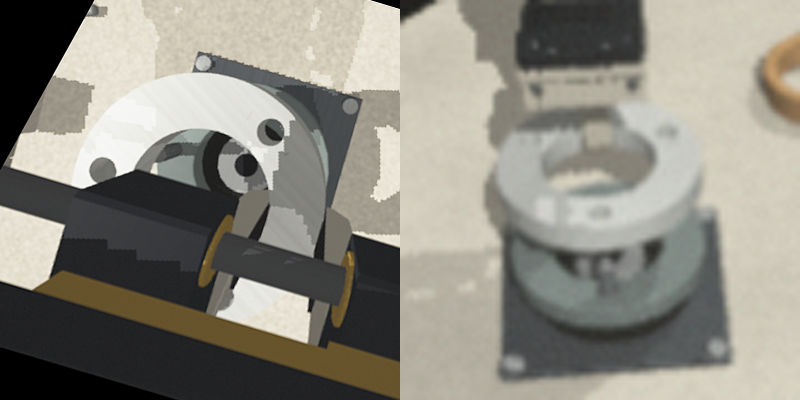

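The spacer is held level, with holes at (102,170) and (271,131) against the expected (104,171) and (273,131). That is about 1 mm off in y, so I'll correct it and lower.

Request:
{"fn": "apply_moves", "kwargs": {
  "steps": [0.01,0.036,0.2,0,0,0,20,0,0,0.25,0,0,0,20,0,0,0.25,0,0,0,20,0,0,0.2,0,0,0,20,0,0,0.2,0,0,0,20,0,0,0.1,0,0,0,20,0,0,0,0,0,0,20]
}}

```text
t: 7.78
tool_pos: [0.5156, 0.2774, 0.0636]
orientation: [-0.453, -3.107, 0.002]
force: [0.3, 0.1, -4.3]
opening: 0.0273
gripper_force: 41.3
```

Request:
{"fn": "apply_moves", "kwargs": {
  "steps": [0.01,-0.015,0.15,0,0,0,20,0,0,0.15,0,0,0,20,0,0,0.12,0,0,0,20,0,0,0,0,0,0,20,0,0,0,0,0,0,20]
}}

```text
t: 8.2
tool_pos: [0.5158, 0.2773, 0.0521]
orientation: [-0.453, -3.108, 0.001]
force: [-0.3, 0.3, -3.3]
opening: 0.0276
gripper_force: 41.2
```

Request:
{"fn": "apply_moves", "kwargs": {
  "steps": [0,0,0.07,0,0,0,20,0,0,0.06,0,0,0,20,0,0,0,0,0,0,20,0,0,0,0,0,0,20]
}}

```text
t: 8.53
tool_pos: [0.516, 0.2774, 0.0485]
orientation: [-0.453, -3.109, 0.0]
force: [0.2, 0.1, -3.5]
opening: 0.0275
gripper_force: 41.2
```

Request:
{"fn": "apply_moves", "kwargs": {
  "steps": [0,0,0.03,0,0,0,20,0,0,0,0,0,0,20,0,0,0,0,0,0,58,0,0,0,0,0,0,58,0,0,0,0,0,0,58,0,0,0,0,0,0,58,0,0,0,0,0,0,58]
}}

```text
t: 9.12
tool_pos: [0.5162, 0.2775, 0.0479]
orientation: [0.453, 3.108, 0.0]
force: [0.2, -0.9, -0.2]
opening: 0.0527
gripper_force: 0.0
```

Request:
{"fn": "apply_moves", "kwargs": {
  "steps": [0,0,-0.3,0,0,0,58,0,0,-0.7,0,0,0,58,0,0,-1,0,0,0,58,0,0,-1,0,0,0,58,0,0,-1,0,0,0,58,0,0,-1,0,0,0,58,0,0,-0.7,0,0,0,58]
}}

```text
t: 9.7
tool_pos: [0.5168, 0.2778, 0.223]
orientation: [0.453, 3.105, 0.003]
force: [0.3, -0.2, -0.4]
opening: 0.0537
gripper_force: 0.0
```

Run:
```python
from h import *
s=robot.read_state();p,R=pose();print(p,s["force"],s["t"])
b=eyes.calibration("side");im2=grab("side","s5")
e=eyes.calibration("scene");im3=grab("scene","c5")
def crop(c,im,X,h,n=400):
    u,v=proj(c,X).astype(int);u=max(u,h);v=max(v,h);return cv2.resize(im[v-h:v+h,u-h:u+h],(n,n),interpolation=cv2.INTER_CUBIC)
cv2.imwrite("pics/o5.png",np.hstack([crop(b,im2,[.51,.23,.05],40),crop(b,im2,[.506,-.265,.06],75)])[:,:,::-1])
B=ortho(b,im2,.072,.51,-.27,.15,.001)
for cc,n in((b,"side"),(e,"scene")):
    for t,z in(("tote",0),("corner_a",.004),):
        for r in eyes.place_of(n,t)[:4]:print(n,t,r,np.round(at_z(cc,r["xy"],z),3))
    for i in range(1):
        for r in eyes.place_of(n,"nut1"):print(n,"nut",r["conf"],np.round(at_z(cc,r["xy"],.004),3))
```

```text
[0.51676743 0.27776933 0.22300218] [ 0.26821045 -0.24601876 -0.42573762] 9.7
side tote {'xy': [286.5, 294.6], 'conf': 0.62} [ 0.515 -0.269  0.   ]
side corner_a {'xy': [286.4, 251.6], 'conf': 0.9} [ 0.561 -0.173  0.004]
side corner_a {'xy': [287.9, 345.5], 'conf': 0.88} [ 0.47  -0.37   0.004]
side nut 0.65 [ 0.489 -0.301  0.004]
side nut 0.64 [ 0.483 -0.249  0.004]
side nut 0.61 [ 0.553 -0.297  0.004]
side nut 0.57 [ 0.449 -0.266  0.004]
side nut 0.46 [ 0.585 -0.253  0.004]
side nut 0.4 [ 0.545 -0.238  0.004]
scene tote {'xy': [211.7, 168.5], 'conf': 0.86} [ 0.522 -0.271  0.   ]
scene tote {'xy': [214.8, 163.4], 'conf': 0.29} [ 0.495 -0.293  0.   ]
scene corner_a {'xy': [209.7, 151.0], 'conf': 0.64} [ 0.464 -0.375  0.004]
scene corner_a {'xy': [220.4, 184.9], 'conf': 0.62} [ 0.558 -0.163  0.004]
scene nut 0.45 [ 0.495 -0.284  0.004]
```

View pics/o5.png

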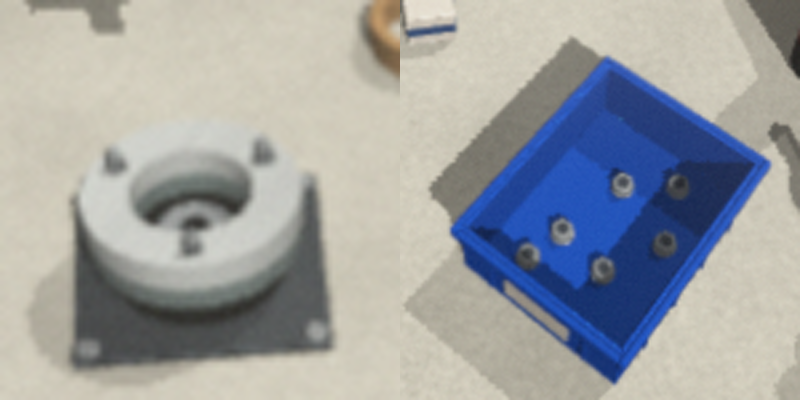

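The spacer sits flush with all three studs through it. In the tote crop the rim corners are at (608,60), (770,162), (615,380) and (455,232); I'll convert these to world positions.

Run:
```python
from h import *
b=eyes.calibration("side");u,v=proj(b,[.506,-.265,.06]).astype(int)
P=[]
for x,y in((608,60),(770,162),(615,380),(455,232)):
    P.append(at_z(b,[u-75+(x-400)/400*150,v-75+y/400*150],.072));print(P[-1].round(3))
P=np.array(P);print(P.mean(0),[np.round((np.linalg.norm(d),np.degrees(np.arctan2(d[1],d[0]))),3) for d in np.roll(P,-1,0)-P])
p,R=pose();print(p,robot.read_state()["q"])
```

```text
[ 0.563 -0.155  0.072]
[ 0.639 -0.292  0.072]
[ 0.455 -0.392  0.072]
[ 0.391 -0.25   0.072]
[ 0.51195803 -0.27238787  0.072     ] [array([  0.156, -60.816]), array([   0.21 , -151.436]), array([  0.156, 114.103]), array([ 0.197, 28.854])]
[0.51506742 0.27699124 0.21677847] [ 4.05742023e-01  9.35067211e-02  1.53124333e+00  1.27817597e-05
  1.51991114e+00 -8.75483571e-01]
```

Tote: yaw is about 28°, centre about (0.512, -0.272), and corner_a is about (0.56, -0.16), the corner nearest the mount. I'll grip the -x wall near corner b. First, a close look there.

Run:
```python
from h import *
plan([.462,-.382,.22],down(np.radians(28)),24)
```

```text
rows 24 [-0.524, -0.784, -0.004, -0.001, -0.001, 0.315]
```

Request:
{"fn": "apply_moves", "kwargs": {
  "steps": [-0.524,-0.784,0,0,0,0.315,58,-0.524,-0.784,0,0,0,0.315,58,-0.524,-0.784,0,0,0,0.315,58,-0.524,-0.784,0,0,0,0.315,58,-0.524,-0.784,0,0,0,0.315,58,-0.524,-0.784,0,0,0,0.315,58,-0.524,-0.784,0,0,0,0.315,58,-0.524,-0.784,0,0,0,0.315,58,-0.524,-0.784,0,0,0,0.315,58,-0.524,-0.784,0,0,0,0.315,58,-0.524,-0.784,0,0,0,0.315,58,-0.524,-0.784,0,0,0,0.315,58]
}}

```text
t: 11.1
tool_pos: [0.555, -0.0588, 0.2173]
orientation: [-1.057, -2.956, 0.001]
force: [0.3, -0.3, -0.4]
opening: 0.0538
gripper_force: 0.0
```

Request:
{"fn": "apply_moves", "kwargs": {
  "steps": [-0.524,-0.784,0,0,0,0.315,58,-0.524,-0.784,0,0,0,0.315,58,-0.524,-0.784,0,0,0,0.315,58,-0.524,-0.784,0,0,0,0.315,58,-0.524,-0.784,0,0,0,0.315,58,-0.524,-0.784,0,0,0,0.315,58,-0.524,-0.784,0,0,0,0.315,58,-0.524,-0.784,0,0,0,0.315,58,-0.524,-0.784,0,0,0,0.315,58,-0.524,-0.784,0,0,0,0.315,58,-0.524,-0.784,0,0,0,0.315,58,-0.524,-0.784,0,0,0,0.315,58]
}}

```text
t: 12.1
tool_pos: [0.4622, -0.3827, 0.2171]
orientation: [-1.618, -2.69, -0.001]
force: [0.2, -0.4, 0.3]
opening: 0.0541
gripper_force: 0.0
```

Request:
{"fn": "apply_moves", "kwargs": {
  "steps": [0,0,0,0,0,0,58,0,0,0,0,0,0,58,0,0,0,0,0,0,58]
}}

```text
t: 12.35
tool_pos: [0.4631, -0.3812, 0.2176]
orientation: [-1.616, -2.692, -0.001]
force: [0.4, -0.5, 0.4]
opening: 0.0542
gripper_force: 0.0
```

Run:
```python
from h import *
s=robot.read_state();p,R=pose();print(p,s["t"],s["q"],np.degrees(np.arctan2(R[1,1],R[0,1])))
c=eyes.calibration("wrist");im=grab("wrist","w6")
cv2.imwrite("pics/o6.png",ortho(c,im,.072,.512,-.272,.16,.0008)[:,:,::-1])
```

```text
[ 0.46311822 -0.3812442   0.21756642] 12.35 [-7.74454816e-01  1.32351011e-01  1.48802287e+00  4.15243764e-04
  1.52313525e+00 -1.26408820e+00] 28.052780219196965
```

View pics/o6.png

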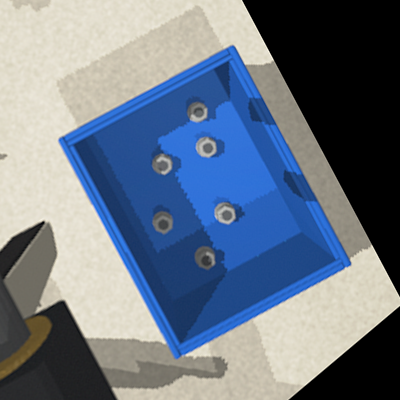

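Tote rim corners in the ortho: (234,46), (59,138), (179,357) and (350,264). This gives centre (0.513, -0.268), yaw 28.2° and sides of about 0.20 x 0.16, which matches. The six nuts are inside. Next I'll grip at tote (-96, -40).

Run:
```python
from h import *
R1=down(np.radians(28.2));a=[.4473,-.3482,.115];plan(a,R1);plan([.4473,-.3482,.044],R1,4,a,R1)
```

```text
rows 4 [0.303, 0.01, 0.857, -0.0, -0.004, -0.004]
rows 4 [-0.0, 0.0, 0.592, 0.0, 0.0, -0.0]
```

Request:
{"fn": "apply_moves", "kwargs": {
  "steps": [0.303,0.01,0.85,0,0,0,58,0.303,0.01,0.85,0,0,0,58,0.303,0.01,0.85,0,0,0,58,0.303,0.01,0.85,0,0,0,58,0,0,0.6,0,0,0,58,0,0,0.6,0,0,0,58,0,0,0.6,0,0,0,58,0,0,0.55,0,0,0,58,0,0,0,0,0,0,58,0,0,0,0,0,0,58]
}}

```text
t: 13.23
tool_pos: [0.4471, -0.3475, 0.0453]
orientation: [-1.613, -2.693, -0.001]
force: [0.0, -0.4, 0.4]
opening: 0.0539
gripper_force: 0.0
```

Request:
{"fn": "apply_moves", "kwargs": {
  "steps": [0,0,0,0,0,0,0,0,0,0,0,0,0,0,0,0,0,0,0,0,0,0,0,0,0,0,0,0,0,0,0,0,0,0,0,0,0,0,0,0,0,0,0,0,0,0,0,0,0],
  "grip_force": 55
}}

```text
t: 13.82
tool_pos: [0.4475, -0.3493, 0.0464]
orientation: [1.617, 2.693, 0.0]
force: [2.5, 1.8, 1.7]
opening: 0.0115
gripper_force: 1.2
```

```bash
cat >> h.py <<'E'
# tip: tote pose at grip (yaw, tool-relative), turn th about horizontal axis through bottom corner a
def tip(p,R,th,phi=45,yaw=28.2,c=(.513,-.2676),up=.001):
    z=Ro.from_euler("z",yaw,degrees=True).as_matrix()
    piv=np.r_[c,0]+z@np.array([.095,.075,0])
    d=np.radians(yaw+phi);ax=np.array([-np.sin(d),np.cos(d),0])
    Q=Ro.from_rotvec(ax*np.radians(th)).as_matrix()
    return piv+Q@(p-piv)+[0,0,up],Q@R
E
python3 - <<'E'
from h import *
p,R=pose();print(p,R[:,1]);np.savez("grip.npz",p=p,R=R)
p1,R1=tip(p,R,14);print(p1);plan(p1,R1,12)
p2,R2=tip(p,R,28);print(p2);plan(p2,R2,12,p1,R1)
p3,R3=tip(p,R,42);print(p3);plan(p3,R3,12,p2,R2)
E
```

```text
[ 0.44749816 -0.34929892  0.04638759] [8.82587692e-01 4.70147650e-01 3.91481918e-04]
[ 0.4526078  -0.33237498  0.09859195]
rows 12 [0.023, 0.023, -0.15, 0.137, -0.138, -0.0]
[ 0.46114603 -0.304095    0.14399851]
rows 12 [0.023, 0.023, -0.147, 0.137, -0.138, -0.0]
[ 0.4726056  -0.26613906  0.18090974]
rows 12 [0.023, 0.023, -0.147, 0.137, -0.138, -0.0]
```

Request:
{"fn": "apply_moves", "kwargs": {
  "steps": [0,0,0,0,0,0,0,0,0,0,0,0,0,0,0,0,0,0,0,0,0]
}}

```text
t: 14.07
tool_pos: [0.4476, -0.3492, 0.0464]
orientation: [1.617, 2.693, 0.001]
force: [1.2, 2.2, 2.6]
opening: 0.0099
gripper_force: 55.0
```

Request:
{"fn": "apply_moves", "kwargs": {
  "steps": [0.023,0.023,-0.15,0.137,-0.138,0,0,0.023,0.023,-0.15,0.137,-0.138,0,0,0.023,0.023,-0.15,0.137,-0.138,0,0,0.023,0.023,-0.15,0.137,-0.138,0,0,0.023,0.023,-0.15,0.137,-0.138,0,0,0.023,0.023,-0.15,0.137,-0.138,0,0]
}}

```text
t: 14.57
tool_pos: [0.4495, -0.342, 0.0733]
orientation: [1.597, 2.663, -0.188]
force: [0.1, 0.4, -2.7]
opening: 0.0092
gripper_force: 55.0
```

Gripped at the 10 mm rim thickness with 55 N. I'll continue to about 28°.

Request:
{"fn": "apply_moves", "kwargs": {
  "steps": [0.023,0.023,-0.148,0.137,-0.138,0,0,0.023,0.023,-0.148,0.137,-0.138,0,0,0.023,0.023,-0.148,0.137,-0.138,0,0,0.023,0.023,-0.148,0.137,-0.138,0,0,0.023,0.023,-0.148,0.137,-0.138,0,0,0.023,0.023,-0.148,0.137,-0.138,0,0,0.023,0.023,-0.148,0.137,-0.138,0,0,0.023,0.023,-0.148,0.137,-0.138,0,0,0.023,0.023,-0.148,0.137,-0.138,0,0,0.023,0.023,-0.148,0.137,-0.138,0,0,0.023,0.023,-0.148,0.137,-0.138,0,0,0.023,0.023,-0.148,0.137,-0.138,0,0]
}}

```text
t: 15.57
tool_pos: [0.4563, -0.3194, 0.1221]
orientation: [1.545, 2.575, -0.543]
force: [1.0, 0.2, -2.7]
opening: 0.0097
gripper_force: 55.0
```

Request:
{"fn": "apply_moves", "kwargs": {
  "steps": [0.023,0.023,-0.147,0.137,-0.138,0,0,0.023,0.023,-0.147,0.137,-0.138,0,0,0.023,0.023,-0.147,0.137,-0.138,0,0,0.023,0.023,-0.147,0.137,-0.138,0,0,0.023,0.023,-0.147,0.137,-0.138,0,0,0.023,0.023,-0.147,0.137,-0.138,0,0,0.023,0.023,-0.147,0.137,-0.138,0,0,0.023,0.023,-0.147,0.137,-0.138,0,0]
}}

```text
t: 16.23
tool_pos: [0.4627, -0.2983, 0.1507]
orientation: [1.499, 2.497, -0.768]
force: [-0.0, 0.7, -4.2]
opening: 0.0094
gripper_force: 55.0
```

Run:
```python
from h import *
s=robot.read_state();p,R=pose();print(p,s["force"],s["wrist_torque"],s["q"],np.degrees(np.arccos(-R[2,2])))
g=np.load("grip.npz");Q=R@g["R"].T;print(Ro.from_matrix(Q).as_rotvec(degrees=True))
for th in(28,30,32):print(th,tip(g["p"],g["R"],th)[0])
a=grab("side","s7")
b=grab("scene","c7")
def z(im,x,y,w,h): return cv2.resize(im[y:y+h,x:x+w],(400,400),interpolation=cv2.INTER_CUBIC)
cv2.imwrite("pics/o7.png",np.hstack([z(a,210,190,180,180),z(b,150,100,120,120)])[:,:,::-1])
```

```text
[ 0.46269048 -0.29826894  0.15066759] [-0.02020197  0.67728649 -4.20788166] [ 0.38220318 -0.0230678  -0.00659847] [-0.31539781  0.03422289  1.81420723 -0.55026398  1.32061605 -0.65799894] 30.448856476512994
[-2.91523914e+01  8.80139377e+00  1.68151746e-03]
28 [ 0.46114603 -0.304095    0.14399851]
30 [ 0.46261842 -0.29921821  0.14984895]
32 [ 0.46414892 -0.29414893  0.15551805]
```

View pics/o7.png

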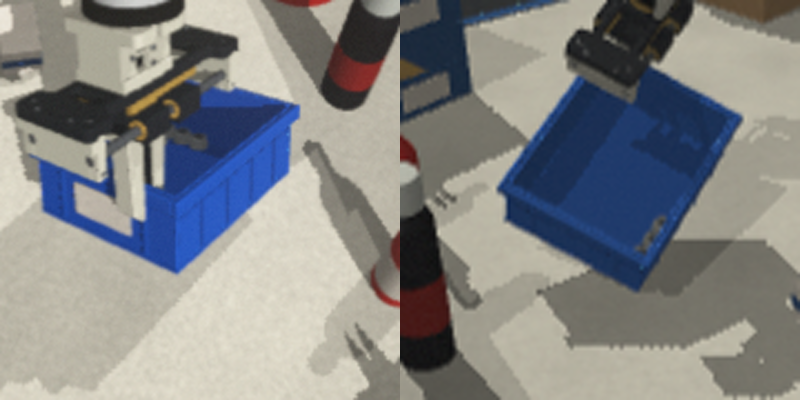

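Tilted 30°. The nuts are collecting in corner_a (scene crop 650,235), and the tote is held securely. I'll tip about 10° more to settle them.

Request:
{"fn": "apply_moves", "kwargs": {
  "steps": [0.023,0.023,-0.14,0.137,-0.138,0,0,0.023,0.023,-0.14,0.137,-0.138,0,0,0.023,0.023,-0.14,0.137,-0.138,0,0,0.023,0.023,-0.14,0.137,-0.138,0,0,0.023,0.023,-0.14,0.137,-0.138,0,0,0.023,0.023,-0.14,0.137,-0.138,0,0,0.023,0.023,-0.14,0.137,-0.138,0,0,0.023,0.023,-0.14,0.137,-0.138,0,0,0.023,0.023,-0.14,0.137,-0.138,0,0]
}}

```text
t: 17.08
tool_pos: [0.4712, -0.2706, 0.1767]
orientation: [1.437, 2.394, -1.01]
force: [-0.9, -0.6, -1.8]
opening: 0.0096
gripper_force: 55.0
```

Request:
{"fn": "apply_moves", "kwargs": {
  "steps": [0,0,0,0,0,0,0,0,0,0,0,0,0,0,0,0,0,0,0,0,0,0,0,0,0,0,0,0,0,0,0,0,0,0,0,0,0,0,0,0,0,0,0,0,0,0,0,0,0,0,0,0,0,0,0,0]
}}

```text
t: 17.75
tool_pos: [0.4709, -0.2711, 0.1762]
orientation: [1.438, 2.395, -1.008]
force: [0.1, 1.5, -3.1]
opening: 0.0097
gripper_force: 55.0
```

Run:
```python
from h import *
s=robot.read_state();p,R=pose();print(p,s["force"],np.degrees(np.arccos(-R[2,2])),s["t"])
w=grab("wrist","w8");b=grab("scene","c8")
for n in("wrist","scene"):
    print([(np.round(r["xy"]).tolist(),r["conf"]) for r in eyes.place_of(n,"nut1")])
    print([(np.round(r["xy"]).tolist(),r["conf"]) for r in eyes.place_of(n,"corner_a")])
z=cv2.resize(b[120:220,170:270],(384,384),interpolation=cv2.INTER_CUBIC)
cv2.imwrite("pics/o8.png",cv2.resize(np.hstack([w,z]),(800,343))[:,:,::-1])
```

```text
[ 0.47090012 -0.2710592   0.17623623] [ 0.13048808  1.46160031 -3.11499976] 40.822839001294454 17.75
[([431.0, 68.0], 0.97), ([461.0, 64.0], 0.71), ([488.0, 65.0], 0.69), ([503.0, 120.0], 0.58)]
[]
[([228.0, 167.0], 0.57), ([224.0, 175.0], 0.45), ([227.0, 176.0], 0.39)]
[([209.0, 118.0], 0.96), ([222.0, 183.0], 0.9)]
```

View pics/o8.png

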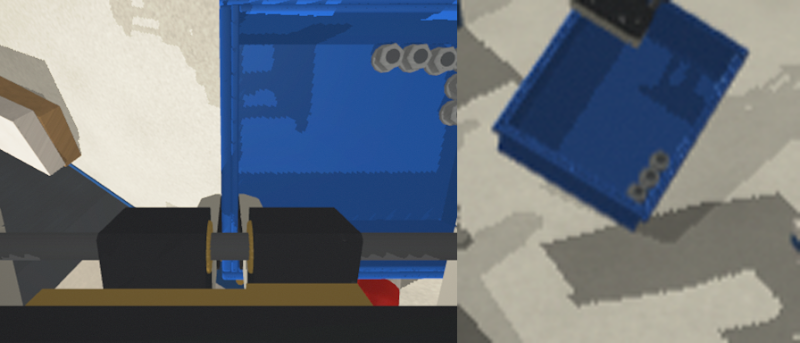

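Run:
```python
from h import *
g=np.load("grip.npz");z=Ro.from_euler("z",28.2,degrees=True).as_matrix();t0=np.array([.513,-.2676,0])
p,R=pose();Rt=R@g["R"].T@z;pt=p+R@g["R"].T@(t0-g["p"]);print("tote",pt,"low corner z",(pt+Rt@[.095,.075,0])[2])
c=eyes.calibration("wrist");e=eyes.calibration("scene")
print("corner px wrist",proj(c,pt+Rt@[.091,.071,.004]),"scene",proj(e,pt+Rt@[.091,.071,.004]))
def on(cc,px,h=.009):
    o,d=ray(cc,px);o=Rt.T@(o-pt);d=Rt.T@d;return o+d*(h-o[2])/d[2]
for px in((431,68),(461,64),(488,65),(503,95),(503,120)):
    q=on(c,px);print(px,q.round(3),np.linalg.norm(q-[.091,.071,.004]).round(3))
for px in((228,167),(224,175),(235,162)):
    q=on(e,px);print(px,q.round(3),np.linalg.norm(q-[.091,.071,.004]).round(3))
```

```text
tote [ 0.52087896 -0.24100047  0.07764504] low corner z -0.0009595181878390702
corner px wrist [539.62658452  48.0959152 ] scene [220.57552562 185.18286505]
(431, 68) [0.018 0.058 0.009] 0.074
(461, 64) [0.037 0.061 0.009] 0.055
(488, 65) [0.055 0.06  0.009] 0.038
(503, 95) [0.069 0.041 0.009] 0.038
(503, 120) [0.072 0.025 0.009] 0.05
(228, 167) [0.025 0.06  0.009] 0.067
(224, 175) [0.056 0.063 0.009] 0.036
(235, 162) [-0.004  0.072  0.009] 0.095
```

Tilt is 41°. The visible nuts lie in an L along both walls at corner_a, the farthest about 74 mm from it, and the sixth fits in the hidden corner spot. The spacer is flush and released, and the tote touches only the counter. Handing in.

```bash
python3 -c "
from plant import robot
print(robot.close_job())"
```

```text
the job is handed in; nothing more can be done
None
```

I handed the job in after about 18 s of robot time, with no verdict shown: the spacer is flush on the mount and released, and the tote is held tipped at 41° with five nuts seen at corner_a (farthest about 74 mm) and the sixth out of view, presumably in the corner itself.

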